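# Open the taller fastener cabinet

## Task

Two small one-door steel cabinets stand side by side on the stockroom bench. Take the taller one by its door handle and swing the door open to a right angle or wider, so that the cartons inside can be reached, then let go of it. Leave the door of the lower cabinet shut.

Things in the scene. Friction and masses are not known exactly. Their poses are not given: they have to be found in the camera images.
- tall_handle (a point): Door handle of the taller cabinet: upright round steel bar, 11 mm thick, 60 mm long, its centre line 35 mm off the door's face, on posts 20 mm above and below its middle. This point: its middle, 260 mm above the bench, 40 mm below the cabinet's top; free from above, fingers go on its sides along the door's width. Axes: z up, x square into the door, y along the door to the hinge; turns with it.
- tall_hinge (a point): Point on the taller cabinet's upright door hinge axis, level with the handle's middle. The hinge is at the left edge (seen from the robot) of the door's outer face; the handle is near the right edge, 156 mm along the door from the axis and 35 mm in front. Grey door, 186 mm wide, 12 mm thick, its lower edge 61 mm above the bench, clear of the small things lying in front.
- tall_door (a joint): Door angle of the taller cabinet, rad: 0 shut, 1.57 square to the front, stop at 1.9. Starts shut or ajar by up to 0.1. Opens towards the robot, clockwise seen from above. No latch or spring; a stiff hinge (0.25 N m, about 2 N at the handle): stays where it is left. Cabinet: red steel, fixed, 190 mm wide, 200 deep, 300 tall, yawed up to 15 degrees; a 70 mm tall carton stands on its back half.
- low_door (a joint): Opening angle of the lower cabinet's door, rad: 0 shut, as it starts. This cabinet is like the taller one (same width, hinge side and handle) but only 200 mm tall. It stands beside the taller one, to its left or right, with a gap of 50 mm or more.

How it is judged:
By the outcome, as a careful person would: the job done as asked, in the order asked, and still so for the second after the job is handed in, with the robot touching nothing.
It also fails if it takes over 38 s, if anything falls off the work surface, if the arm or the gripper's body presses on something with over 40 N, if the wrist force passes 120 N, or if a joint passes its speed limit or range.

## Robot

A 6-joint arm with a two-finger parallel gripper is mounted at the origin on the work surface. World frame = base frame: x ahead of the robot, y to its left, z up, the work surface at z = 0. Lengths are in m, angles in degrees, forces in N, time in s.
With the tool pointing down it reaches from about 0.4 to 0.825 m from the base axis. Payload 7 kg.
Tool frame: the origin (TCP) lies at the very end of the fingers, on their centre line; the grasp point (between the pads) lies 19 mm behind it (ctrl.tcp_to_grasp is the distance from the TCP to the grasp point, in m); z points along the fingers, y is the direction in which the jaws open and shut (so a half turn about z gives the same grasp; the last joint's range is limited). The gripper opens to 88 mm and grips with 3 to 60 N. Pads are 19 mm wide; open, the fingers measure 130 mm over their backs; the gripper's body (78 mm by 193 mm) begins 47 mm behind the grasp point.
Start: joints at [-54.368, 20.546, 0.682, 0, -70.136, -16.507], TCP at [0.221, -0.638, 0.207] pointing down, gripper open.
Joint ranges: [-176.03, 176.03], [-82.01, 121.73], [-58.28, 71.71], [-173.87, 95.51], [-174.79, -0.11], [-173.66, 173.66]. Speed limits (degrees/s): [136.94, 136.94, 172.46, 180, 180, 180].

## Interface

Orientations are given as [roll, pitch, yaw] about the fixed x, y, z axes, in that order (R = Rz(yaw) Ry(pitch) Rx(roll)).
In Python, from plant import ctrl gives the robot as it stands.
- The arm moves only by the tool jog_arm, never from a script. Its argument "commands" is a list of rows, each an object of numbers: "x", "y", "z": the shift along the tool's x, y, z in cm; "roll": the turn about the tool's z in rad. In form: [{"x": .., "y": .., "z": .., "roll": ..}, ...]. A call has 1 to 12 rows; each row shifts and turns the commanded pose from where the row before left it, along the tool's axes as they then stand; what a row does not reach is not made up. A row lasts 1/10 s, in which the tool goes at most 50 mm and 8.59 degrees, less where a joint would pass 70% of its speed; a pose out of reach is approached as far as the arm can. A call is refused whole if a number of a shift passes 5 or a number of a turn 0.15, either way. A call with a gripper value outside its range is refused whole. "gripper" is the finger opening in cm, from 0 to 8.76, set as the call begins (left out, the last holds). The fingers move at their own pace and stop on an object; the grip force is fixed at half the most. Time passes only in rows, so rows that do not move let the fingers close. It gives the time, the measured TCP pose, the force and the opening at its end, in the units of the state.
- ctrl.get_obs(): the state, without advancing time (a new reading comes with each control period).
- ctrl.snapshot(name): name is "side" or "top"; returns a dict with "image" (400x640x3 uint8, red, green, blue), "mtx" (3x3 intrinsics, pixels), "k1" (the pictures are not rectified: a ray, as slopes to the right and down, at radius r is drawn at 1 + k1 r^2 times it, then the intrinsics apply), "position" and "orientation" of the camera in the world. Camera axes: x right, y up, looking along -z (the intrinsics and any distortion apply to the point x, -y, -z); pixel columns grow to the right and rows downward; lengths in m; the calibration is good to about 2 mm. A picture is of the moment at which its call begins. There is no depth.
- ctrl.close_job(): hands the job in, once; it reports no verdict.
Trained networks look in the newest picture that a camera, given by its name, has taken for a name from the list of things; names that differ only in an ending like _2 or _b are one class to them, and where a whole thing is asked for, a point or a joint stands for the part that bears it (a point fixed in the world has none). Each returns a list of dicts, best first, with "confidence" (0 to 1); they miss things now and then, are a little off and sometimes report something else, mostly with a low value. They report only what shows in the picture. A call takes as long as a camera call.
- ctrl.search_frame(camera, query): "position" ([column, row] as shares, 0 to 1, of the picture: columns of its width, rows of its height, amid what is visible of it).
- ctrl.regions_of(camera, query): "mask" (400x640 bool, what is visible of it) and "position" ([column, row] as shares, 0 to 1, of the picture: columns of its width, rows of its height, amid what is visible of it).
The state is a dict: "clock": time; "joint_pos": joint angles; "qvel": joint speeds; "tau": joint torques, N m; "tool_pos": TCP position; "orientation": TCP orientation; "force": force on the tool from outside, world axes, zero at the start; "moment": the same for the moment, N m; "opening": finger opening in m.
Only numpy, scipy, OpenCV 4.12 (cv2) and the standard library are available. Lean on these libraries where they do the work, as an engineer would, in place of code of your own. Each camera call takes 0.05 s, during which the arm holds its last target.

## Working session

There is one attempt and no reset: what is moved stays moved. The work goes in short steps, Python scripts to look and compute and a tool call to move; the robot and the scene stay as the last step left them, time stands still between calls to the robot, and variables do not carry over. Pictures are saved under pics/ and viewed, and the job is handed in when it is done.

Besides the shell and the picture viewer there is one more tool, called after "Call:" as name(argument=value, ...) on one line, values as JSON. jog_arm: Moves the arm, as the interface text tells. Its arguments: {"type":"object","properties":{"commands":{"type":"array"},"gripper":{"type":"number"}},"required":["commands"]}

```bash
ls; mkdir -p pics; python3 - <<'E'
from plant import ctrl
import cv2,pickle
o=ctrl.get_obs();print(o)
print(ctrl.tcp_to_grasp)
S={}
for c in ("side","top"):
    s=ctrl.snapshot(c);S[c]=s
    cv2.imwrite(f"pics/{c}0.png",s["image"][:,:,::-1])
    print(c,s["mtx"],s["k1"],s["position"],s["orientation"])
    for q in("tall_handle","tall_hinge","tall_door","low_door"):
        print(q,[(r["position"],r["confidence"]) for r in ctrl.search_frame(c,q)])
pickle.dump(S,open("s0.pkl","wb"))
E
```

```text
pics
{'clock': 0.0, 'joint_pos': array([-5.43685346e+01,  2.05913253e+01,  6.34897554e-01, -2.11188145e-02,
       -7.01367157e+01, -1.65082095e+01]), 'qvel': array([ 0.03299997, -0.07178519,  0.02448894,  0.14680773, -0.03703618,
        0.05099216]), 'tau': array([-3.76070716e-05, -5.82720244e+01,  2.93048662e+01,  6.99722528e+00,
        6.72475944e-03, -1.51710210e-04]), 'tool_pos': array([ 0.22095294, -0.63726026,  0.20562936]), 'orientation': array([ 1.79905054e+02, -7.43488501e-03, -1.60883930e+02]), 'force': array([-0.44436015,  0.54942844, -0.89724686]), 'moment': array([ 0.00733304, -0.01678952, -0.05052552]), 'opening': 0.08773570053902476}
0.0188
side [[515.63634932   0.         318.20121   ]
 [  0.         515.63634932 202.01811334]
 [  0.           0.           1.        ]] -0.10961550212618659 [0.00489505 0.75901866 0.8594542 ] [ 5.67112861e+01  5.62758305e-02 -1.41045268e+02]
tall_handle [([0.5642, 0.449], 0.83)]
tall_hinge [([0.5592, 0.4445], 0.88)]
tall_door [([0.5622, 0.449], 0.6)]
low_door [([0.3878, 0.6695], 0.95)]
top [[377.22206094   0.         323.42217612]
 [  0.         377.22206094 208.99373818]
 [  0.           0.           1.        ]] -0.06752157076279502 [0.54103041 0.02040343 1.10337981] [  5.97850861  -2.0157193  -88.67472056]
tall_handle []
tall_hinge [([0.622, 0.5367], 0.87)]
tall_door [([0.6258, 0.5393], 0.58)]
low_door [([0.3891, 0.5032], 0.71)]
```

View pics/side0.png

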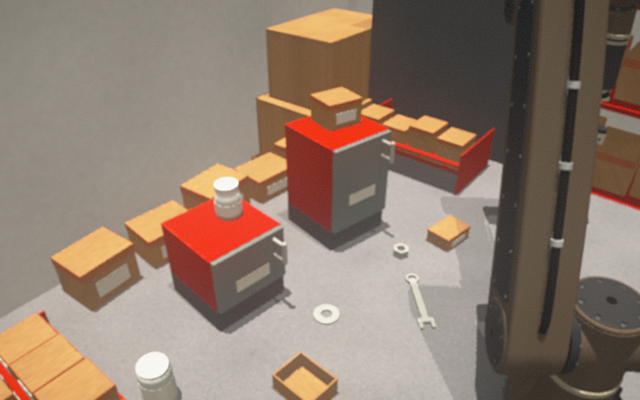

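View pics/top0.png

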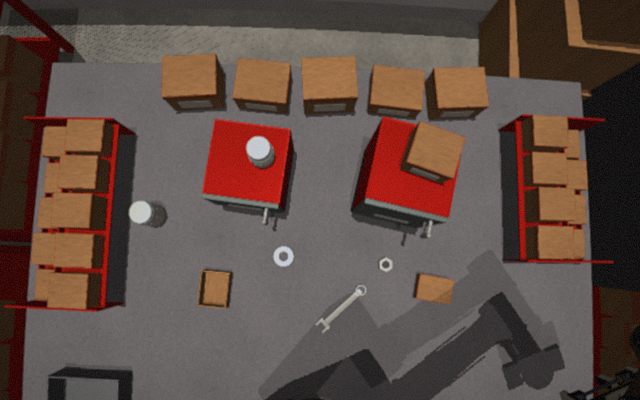

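The tall cabinet is the right one: its handle is near (429,228) in the top view and (389,150) in the side view. The low cabinet is on the left with a bottle on it. I'll zoom in for accurate edges.

```bash
python3 - <<'E'
import cv2,pickle
import numpy as np
S=pickle.load(open("s0.pkl","rb"))
a=S["top"]["image"][110:250,340:470,::-1];a=cv2.resize(a,None,fx=4,fy=4,interpolation=cv2.INTER_CUBIC)
b=S["side"]["image"][100:250,275:410,::-1];b=cv2.resize(b,None,fx=4,fy=4,interpolation=cv2.INTER_CUBIC)
cv2.imwrite("pics/zt.png",a);cv2.imwrite("pics/zs.png",b)
E
```

```text
(no output)
```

View pics/zt.png

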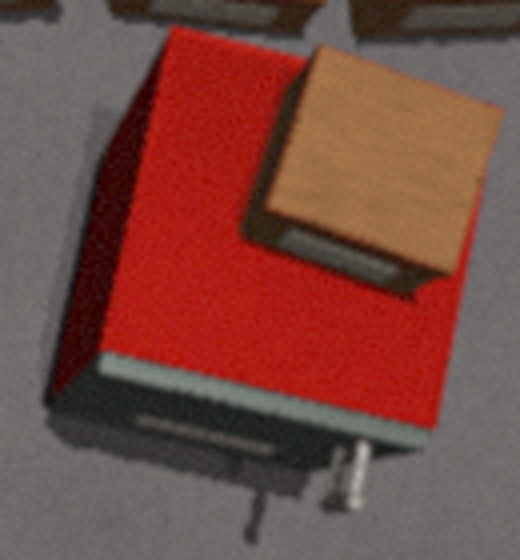

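View pics/zs.png

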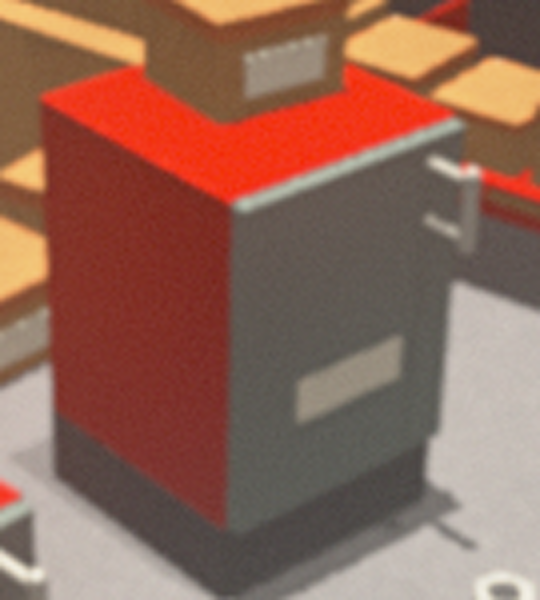

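```bash
cat > h.py <<'E'
import numpy as np,cv2
from scipy.spatial.transform import Rotation as R
from scipy.optimize import least_squares
def proj(s,P):
    P=np.atleast_2d(P)
    Rc=R.from_euler('xyz',s["orientation"],degrees=True).as_matrix()
    p=(P-s["position"])@Rc
    K=np.asarray(s["mtx"])
    d=np.array([s["k1"],0,0,0],float)
    q=p*[1,-1,-1]
    return cv2.projectPoints(q.reshape(-1,1,3),np.zeros(3),np.zeros(3),K,d)[0][:,0]
def door(hx,hy,yaw,th,along,front,z):
    # yaw: cabinet heading (x into the door) ; th opening, clockwise
    a=yaw-th
    x=np.array([np.cos(a),np.sin(a)]); y=np.array([-np.sin(a),np.cos(a)])
    p=np.array([hx,hy])-along*y-front*x
    return np.array([p[0],p[1],z])
E
cat > fit.py <<'E'
import pickle
from h import *
S=pickle.load(open("s0.pkl","rb"))
def zt(u,v):return np.array([340+(u+.5)/4-.5,110+(v+.5)/4-.5])
def zs(u,v):return np.array([275+(u+.5)/4-.5,100+(v+.5)/4-.5])
# (cam,px,moving?,along,front,z)
obs=[("top",zt(97,374),1,0,0,.299),("top",zt(430,446),1,.186,0,.299),
("top",zt(103,352),0,-.002,-.013,.30),("top",zt(436,428),0,.188,-.013,.30),
("top",zt(172,27),0,-.002,-.2,.30),
("side",zs(238,208),1,0,0,.299),("side",zs(464,126),1,.186,0,.299),
("side",zs(230,530),1,0,0,.061),("side",zs(437,434),1,.186,0,.061),
("side",zs(470,170),1,.156,.035,.29),("side",zs(469,251),1,.156,.035,.23),
("top",zt(354,503),1,.156,.035,.285),
("side",zs(44,98),0,-.002,-.2,.30)]
def res(p,full=False):
    r=[]
    for c,px,m,al,fr,z in obs:
        P=door(p[0],p[1],p[2],p[3] if m else 0,al,fr,z)
        e=proj(S[c],P)[0]-px+ (p[4:6] if c=="top" else p[6:8])
        r.append(e*(0.3 if fr==-.2 else 1))
    r=np.array(r)
    if full:return r
    return np.r_[r.ravel(),p[4:]/1.5]
s=least_squares(res,[.6,-.1,-.1,0.03]+[0]*4,loss='soft_l1')
p=s.x;print(p.round(4),np.degrees(p[2:4]));print(res(p,True).round(1))
print(door(*p[:4],.156,.035,.26))
for c in S:
    n=0
E
python3 fit.py
```

```text
[ 0.6435 -0.0935 -0.207  -0.0009 -0.004   0.7185 -0.6208 -0.4638] [-11.85871321  -0.05142183]
[[ 0.2 -0.4]
 [-0.3  1.3]
 [-0.8 -1. ]
 [ 0.4  0.2]
 [-0.  -0.2]
 [ 0.7  0.1]
 [-0.1 -1.1]
 [ 1.1  1.7]
 [ 0.2  0.1]
 [-0.1 -0.7]
 [-1.6  0.5]
 [ 0.4 -0.2]
 [-0.6 -0.1]]
[ 0.57727241 -0.2390547   0.26      ]
```

Call:
jog_arm(commands=[{"z": -3},{"z": -3},{"z": -3},{"z": -3},{"z": -3},{"z": 0}], gripper=8.76)

```text
validation failed for argument at $.co...
```

Call:
jog_arm(commands=[{"x": -3.5,"y": 2},{"x": -3.5,"y": 2},{"x": -3.5,"y": 2},{"x": -3.5,"y": 2},{"x": -3.5,"y": 2},{"x": -3.5,"y": 2},{"x": -3.5,"y": 2},{"x": -3.5,"y": 2},{"x": -3.5,"y": 2},{"x": -3.5,"y": 2},{"x": -3.5,"y": 2},{"x": 0}])

```text
validation failed for argument at $.co...
```

Call:
jog_arm(commands=[{"roll": -0.14},{"roll": -0.14},{"roll": -0.14},{"roll": -0.14},{"roll": -0.14},{"roll": -0.14},{"roll": -0.14},{"roll": -0.14},{"roll": -0.14},{"roll": -0.14},{"roll": -0.14},{"roll": -0.14}])

```text
validation failed for argument at $.co...
```

Call:
jog_arm(commands=[{"x": 0,"y": 0,"z": -3,"roll": 0},{"x": 0,"y": 0,"z": -3,"roll": 0},{"x": 0,"y": 0,"z": -3,"roll": 0},{"x": 0,"y": 0,"z": -3,"roll": 0},{"x": 0,"y": 0,"z": -3,"roll": 0},{"x": 0,"y": 0,"z": 0,"roll": 0}], gripper=8.76)

```text
clock: 1.1
tool_pos: [0.2214, -0.6393, 0.362]
orientation: [-179.6, 0.0, -160.9]
force: [-0.5, -0.8, 0.3]
opening: 0.0876
```

Call:
jog_arm(commands=[{"x": -3.5,"y": 2,"z": 0,"roll": 0},{"x": -3.5,"y": 2,"z": 0,"roll": 0},{"x": -3.5,"y": 2,"z": 0,"roll": 0},{"x": -3.5,"y": 2,"z": 0,"roll": 0},{"x": -3.5,"y": 2,"z": 0,"roll": 0},{"x": -3.5,"y": 2,"z": 0,"roll": 0},{"x": -3.5,"y": 2,"z": 0,"roll": 0},{"x": -3.5,"y": 2,"z": 0,"roll": 0},{"x": -3.5,"y": 2,"z": 0,"roll": 0},{"x": -3.5,"y": 2,"z": 0,"roll": 0},{"x": -3.5,"y": 2,"z": 0,"roll": 0},{"x": 0,"y": 0,"z": 0,"roll": 0}])

```text
clock: 2.3
tool_pos: [0.5153, -0.3005, 0.3557]
orientation: [179.9, -0.0, -160.7]
force: [-0.5, -0.0, -0.3]
opening: 0.0876
```

Call:
jog_arm(commands=[{"x": 0,"y": 0,"z": 0,"roll": -0.14},{"x": 0,"y": 0,"z": 0,"roll": -0.14},{"x": 0,"y": 0,"z": 0,"roll": -0.14},{"x": 0,"y": 0,"z": 0,"roll": -0.14},{"x": 0,"y": 0,"z": 0,"roll": -0.14},{"x": 0,"y": 0,"z": 0,"roll": -0.14},{"x": 0,"y": 0,"z": 0,"roll": -0.14},{"x": 0,"y": 0,"z": 0,"roll": -0.14},{"x": 0,"y": 0,"z": 0,"roll": -0.14},{"x": 0,"y": 0,"z": 0,"roll": -0.14}])

```text
clock: 3.3
tool_pos: [0.5125, -0.3039, 0.3563]
orientation: [180.0, 0.0, -80.3]
force: [-0.3, -0.3, -0.6]
opening: 0.0881
```

Call:
jog_arm(commands=[{"x": 0,"y": 0,"z": 0,"roll": -0.14},{"x": 0,"y": 0,"z": 0,"roll": -0.14},{"x": 0,"y": 0,"z": 0,"roll": -0.14},{"x": 0,"y": 0,"z": 0,"roll": -0.14},{"x": 0,"y": 0,"z": 0,"roll": -0.14},{"x": 0,"y": 0,"z": 0,"roll": -0.14},{"x": 0,"y": 0,"z": 0,"roll": -0.14},{"x": 0,"y": 0,"z": 0,"roll": -0.14},{"x": 0,"y": 0,"z": 0,"roll": -0.08},{"x": 0,"y": 0,"z": 0,"roll": 0},{"x": 0,"y": 0,"z": 0,"roll": 0}])

```text
clock: 4.4
tool_pos: [0.5126, -0.3039, 0.3564]
orientation: [180.0, 0.0, -12.1]
force: [0.8, 0.8, 0.3]
opening: 0.0875
```

```bash
python3 - <<'E'
from plant import ctrl
import cv2,pickle
print(ctrl.get_obs())
for c in ("side","top"):
    s=ctrl.snapshot(c)
    cv2.imwrite(f"pics/{c}1.png",s["image"][:,:,::-1])
E
```

```text
{'clock': 4.4, 'joint_pos': array([-1.18863964e+01,  9.77448667e+00,  5.17454992e+00,  1.98560880e-04,
       -8.54075910e+01,  8.98201479e+01]), 'qvel': array([-0.01548531, -0.03489299,  0.05128342, -0.05341692, -0.04732814,
       -0.06775905]), 'tau': array([-7.77474015e-04, -4.51316535e+01,  3.11364341e+01,  7.29467779e+00,
        7.99988816e-02,  1.93365980e-01]), 'tool_pos': array([ 0.51258547, -0.30389571,  0.35644688]), 'orientation': array([ 1.79999778e+02,  7.52704287e-03, -1.20662326e+01]), 'force': array([0.78888679, 0.82812721, 0.30532091]), 'moment': array([-0.10869014,  0.14257157, -0.02415879]), 'opening': 0.087496039562506}
```

View pics/side1.png

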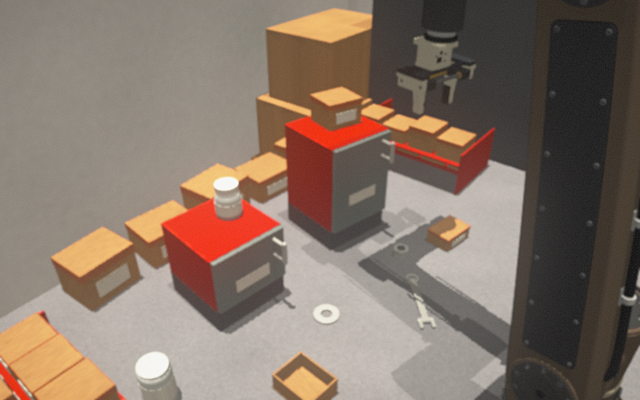

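Call:
jog_arm(commands=[{"x": 1,"y": -1.5,"z": 0,"roll": 0},{"x": 1,"y": -1.6,"z": 0,"roll": 0},{"x": 1,"y": -1.6,"z": 0,"roll": 0},{"x": 1,"y": -1.5,"z": 0,"roll": 0},{"x": 1,"y": -1.5,"z": 0,"roll": 0},{"x": 0,"y": 0,"z": 1,"roll": 0},{"x": 0,"y": 0,"z": 1,"roll": 0},{"x": 0,"y": 0,"z": 1,"roll": 0},{"x": 0,"y": 0,"z": 0,"roll": 0},{"x": 0,"y": 0,"z": 0,"roll": 0}])

```text
clock: 5.5
tool_pos: [0.5772, -0.2392, 0.3265]
orientation: [180.0, 0.0, -11.9]
force: [-0.1, -0.2, 0.4]
opening: 0.0878
```

```bash
python3 - <<'E'
from plant import ctrl
import cv2
import numpy as np
from h import proj
o=ctrl.get_obs();print(o["tool_pos"],o["joint_pos"].round(1))
s=ctrl.snapshot("side");print(proj(s,[o["tool_pos"],[.5773,-.2391,.29],[.5773,-.2391,.23]]))
b=cv2.resize(s["image"][80:220,320:480,::-1],None,fx=4,fy=4,interpolation=cv2.INTER_CUBIC);cv2.imwrite("pics/s2.png",b)
s=ctrl.snapshot("top");print(proj(s,[o["tool_pos"],[.5773,-.2391,.29],[.5773,-.2391,.23]]))
b=cv2.resize(s["image"][150:290,340:500,::-1],None,fx=4,fy=4,interpolation=cv2.INTER_CUBIC);cv2.imwrite("pics/t2.png",b)
E
```

```text
[ 0.57718354 -0.23916209  0.32645045] [ -4.6  13.    5.5   0.  -82.5  82.7]
[[393.84077264 128.41434002]
 [392.66449747 141.91739845]
 [390.86671834 163.30116104]]
[[434.68861113 233.77018552]
 [429.22254101 234.3698564 ]
 [421.23138711 235.33198299]]
```

View pics/s2.png

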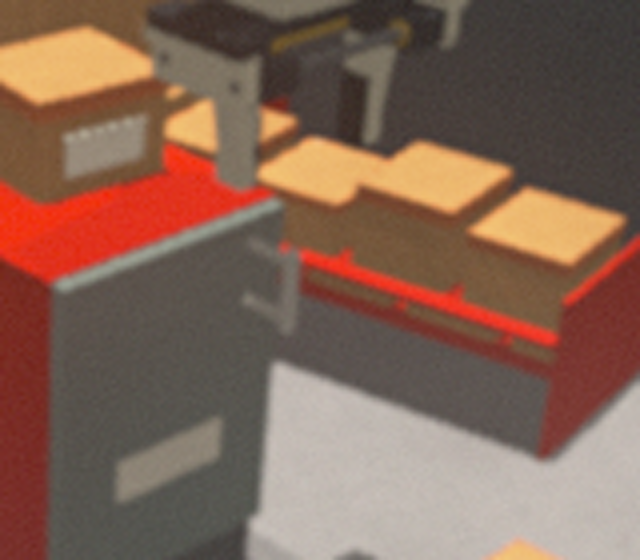

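View pics/t2.png

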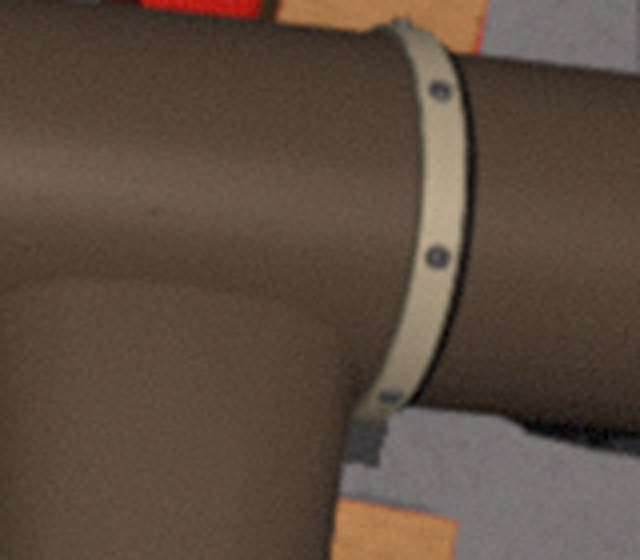

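```bash
python3 - <<'E'
import pickle
import numpy as np
from h import proj
S=pickle.load(open("s0.pkl","rb"))
d=np.array([.206,.978,0])
for t in ([.5126,-.3039,.3564],[.5772,-.2392,.3265]):
  t=np.array(t)
  for z in (0,.019,.028):
    print(z,proj(S["side"],[t+.054*d+[0,0,z],t-.054*d+[0,0,z]]).round(1).tolist())
E
python3 - <<'E'
import cv2
a=cv2.imread("pics/side1.png")[0:160,360:500]
cv2.imwrite("pics/z3.png",cv2.resize(a,None,fx=4,fy=4,interpolation=cv2.INTER_CUBIC)[:600])
E
```

```text
0 [[416.8, 121.4], [445.9, 110.1]]
0.019 [[417.6, 113.9], [446.8, 103.0]]
0.028 [[418.0, 110.3], [447.3, 99.5]]
0 [[378.0, 134.5], [408.9, 122.6]]
0.019 [[378.5, 127.2], [409.6, 115.5]]
0.028 [[378.7, 123.7], [409.9, 112.1]]
```

View pics/z3.png

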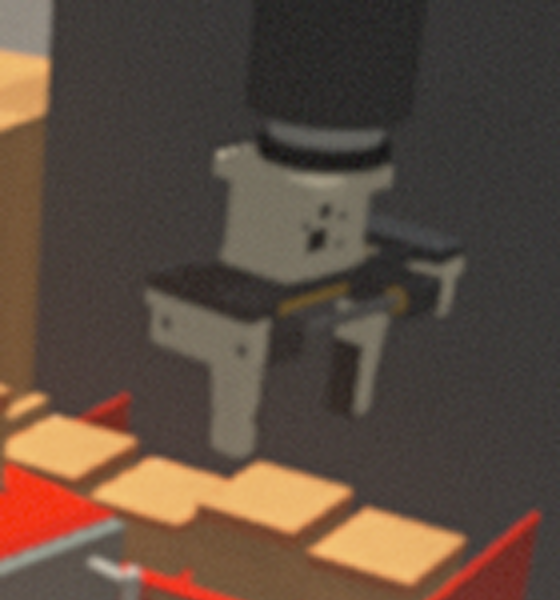

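View pics/top1.png

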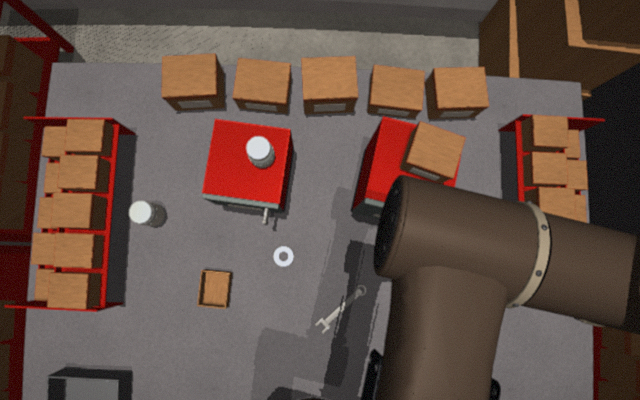

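Call:
jog_arm(commands=[{"x": 0,"y": 0,"z": 1,"roll": 0},{"x": 0,"y": 0,"z": 1,"roll": 0},{"x": 0,"y": 0,"z": 1,"roll": 0},{"x": 0,"y": 0,"z": 1,"roll": 0},{"x": 0,"y": 0,"z": 1,"roll": 0},{"x": 0,"y": 0,"z": 1,"roll": 0},{"x": 0,"y": 0,"z": 0.6,"roll": 0},{"x": 0,"y": 0,"z": 0,"roll": 0}])

```text
clock: 6.4
tool_pos: [0.5772, -0.2386, 0.2593]
orientation: [180.0, 0.1, -11.9]
force: [0.1, -1.2, -0.4]
opening: 0.0878
```

```bash
python3 - <<'E'
from plant import ctrl
import cv2
import numpy as np
from h import proj
o=ctrl.get_obs();print(o["tool_pos"],o["force"])
s=ctrl.snapshot("side")
b=cv2.resize(s["image"][80:220,320:480,::-1],None,fx=5,fy=4,interpolation=cv2.INTER_CUBIC)
b=cv2.resize(s["image"][80:200,340:460,::-1],None,fx=5,fy=5,interpolation=cv2.INTER_CUBIC);cv2.imwrite("pics/s4.png",b)
E
```

```text
[ 0.57716365 -0.2385589   0.25934851] [ 0.11092571 -1.18522539 -0.38837645]
```

View pics/s4.png

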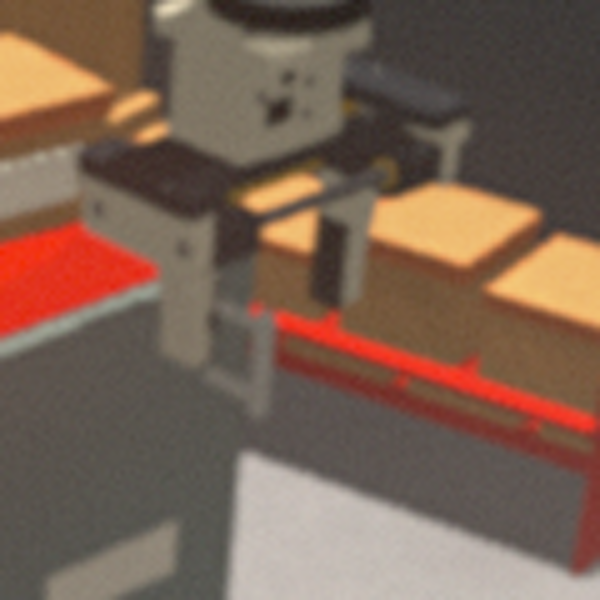

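Call:
jog_arm(commands=[{"x": 0,"y": 0,"z": 0.8,"roll": 0},{"x": 0,"y": 0,"z": 0.7,"roll": 0},{"x": 0,"y": 0,"z": 0,"roll": 0}])

```text
clock: 6.75
tool_pos: [0.577, -0.2385, 0.2442]
orientation: [-180.0, 0.1, -11.9]
force: [-0.4, -1.0, 0.3]
opening: 0.0875
```

Call:
jog_arm(commands=[{"x": 0,"y": 0,"z": 0,"roll": 0},{"x": 0,"y": 0,"z": 0,"roll": 0},{"x": 0,"y": 0,"z": 0,"roll": 0},{"x": 0,"y": 0,"z": 0,"roll": 0},{"x": 0,"y": 0,"z": 0,"roll": 0},{"x": 0,"y": 0,"z": 0,"roll": 0},{"x": 0,"y": 0,"z": 0,"roll": 0},{"x": 0,"y": 0,"z": 0,"roll": 0},{"x": 0,"y": 0,"z": 0,"roll": 0},{"x": 0,"y": 0,"z": 0,"roll": 0}], gripper=0.5)

```text
clock: 7.75
tool_pos: [0.5776, -0.2387, 0.2456]
orientation: [180.0, 0.0, -11.9]
force: [-0.2, -1.4, -1.1]
opening: 0.0128
```

```bash
python3 - <<'E'
from plant import ctrl
import cv2
o=ctrl.get_obs();print(o["tool_pos"],o["force"],o["moment"],o["opening"])
s=ctrl.snapshot("side")
b=cv2.resize(s["image"][80:200,340:460,::-1],None,fx=5,fy=5,interpolation=cv2.INTER_CUBIC);cv2.imwrite("pics/s5.png",b)
E
```

```text
[ 0.57760792 -0.23871915  0.24556672] [-0.23579209 -1.42790783 -1.11202792] [-1.31519931  0.30720495 -0.02309824] 0.012769356826462209
```

View pics/s5.png

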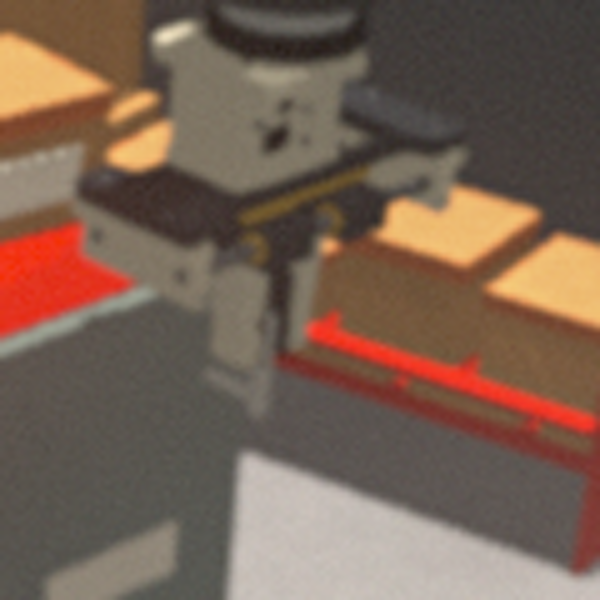

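Call:
jog_arm(commands=[{"x": -0.78,"y": -0.19,"z": 0,"roll": 0.05},{"x": -0.78,"y": -0.19,"z": 0,"roll": 0.05},{"x": -0.78,"y": -0.19,"z": 0,"roll": 0.05},{"x": -0.78,"y": -0.19,"z": 0,"roll": 0.05},{"x": -0.78,"y": -0.19,"z": 0,"roll": 0.05},{"x": -0.78,"y": -0.19,"z": 0,"roll": 0.05},{"x": 0,"y": 0,"z": 0,"roll": 0}])

```text
clock: 8.5
tool_pos: [0.5358, -0.2129, 0.2456]
orientation: [179.9, 0.1, -29.1]
force: [-4.1, -2.5, 0.9]
opening: 0.0102
```

```bash
cat > st.py <<'E'
from plant import ctrl
import numpy as np
o=ctrl.get_obs();print(o["tool_pos"].round(4),o["force"].round(1),o["moment"].round(2),o["opening"].round(4),o["joint_pos"].round(1),o["clock"])
h=np.array([.6435,-.0935]);r=o["tool_pos"][:2]-h
r0=np.array([.5773,-.2391])-h
print("radius",np.hypot(*r),"door est deg",np.degrees(np.arctan2(*r0[::-1])-np.arctan2(*r[::-1]))%360,"tool turn",-11.9-o["orientation"][2])
E
python3 st.py
```

```text
Traceback (most recent call last):
  File "st.py", line 3, in <module>
    o=ctrl.get_obs();print(o["tool_pos"].round(4),o["force"].round(1),o["moment"].round(2),o["opening"].round(4),o["joint_pos"].round(1),o["clock"])
                                                                                           ^^^^^^^^^^^^^^^^^^
AttributeError: 'float' object has no attribute 'round'
```

Call:
jog_arm(commands=[{"x": -0.93,"y": -0.24,"z": 0,"roll": 0.06},{"x": -0.93,"y": -0.24,"z": 0,"roll": 0.06},{"x": -0.93,"y": -0.24,"z": 0,"roll": 0.06},{"x": -0.93,"y": -0.24,"z": 0,"roll": 0.06},{"x": -0.93,"y": -0.24,"z": 0,"roll": 0.06},{"x": -0.93,"y": -0.24,"z": 0,"roll": 0.06},{"x": -0.93,"y": -0.24,"z": 0,"roll": 0.06},{"x": -0.93,"y": -0.24,"z": 0,"roll": 0.06},{"x": 0,"y": 0,"z": 0,"roll": 0}])

```text
clock: 9.4
tool_pos: [0.4929, -0.1497, 0.2455]
orientation: [179.9, 0.1, -56.6]
force: [-5.9, -1.6, 2.0]
opening: 0.0101
```

```bash
sed -i 's/o\["opening"\].round(4)/o["opening"]/' st.py; python3 st.py
```

```text
[ 0.4929 -0.1497  0.2455] [-5.9 -1.6  2. ] [-0.31  2.21 -0.01] 0.010083525390670737 [  5.    4.  -15.6  -0.  -70.5  28.5] 9.4
radius 0.1607101724815475 door est deg 45.093060446260836 tool turn 44.66293229400185
```

Call:
jog_arm(commands=[{"x": -0.93,"y": -0.24,"z": 0,"roll": 0.06},{"x": -0.93,"y": -0.24,"z": 0,"roll": 0.06},{"x": -0.93,"y": -0.24,"z": 0,"roll": 0.06},{"x": -0.93,"y": -0.24,"z": 0,"roll": 0.06},{"x": -0.93,"y": -0.24,"z": 0,"roll": 0.06},{"x": -0.93,"y": -0.24,"z": 0,"roll": 0.06},{"x": -0.93,"y": -0.24,"z": 0,"roll": 0.06},{"x": -0.93,"y": -0.24,"z": 0,"roll": 0.06},{"x": -0.93,"y": -0.24,"z": 0,"roll": 0.06},{"x": 0,"y": 0,"z": 0,"roll": 0}])

```text
clock: 10.4
tool_pos: [0.486, -0.0641, 0.2455]
orientation: [179.9, 0.0, -87.5]
force: [-6.2, 2.5, 3.2]
opening: 0.0096
```

```bash
python3 st.py
```

```text
[ 0.486  -0.0641  0.2455] [-6.2  2.5  3.2] [ 0.79  2.23 -0.09] 0.009594817823447762 [ 15.5   1.5 -18.2  -0.1 -70.4 -12.9] 10.4
radius 0.1602634799416872 door est deg 76.13776710447121 tool turn 75.56480565490014
```

Call:
jog_arm(commands=[{"x": -0.93,"y": -0.24,"z": 0,"roll": 0.06},{"x": -0.93,"y": -0.24,"z": 0,"roll": 0.06},{"x": -0.93,"y": -0.24,"z": 0,"roll": 0.06},{"x": -0.93,"y": -0.24,"z": 0,"roll": 0.06},{"x": -0.93,"y": -0.24,"z": 0,"roll": 0.06},{"x": -0.93,"y": -0.24,"z": 0,"roll": 0.06},{"x": -0.93,"y": -0.24,"z": 0,"roll": 0.06},{"x": 0,"y": 0,"z": 0,"roll": 0},{"x": 0,"y": 0,"z": 0,"roll": 0}])

```text
clock: 11.3
tool_pos: [0.5122, -0.0025, 0.2455]
orientation: [180.0, 0.1, -111.4]
force: [-3.2, 2.3, 1.5]
opening: 0.0099
```

```bash
python3 st.py; python3 - <<'E'
from plant import ctrl
import cv2
for c in ("side","top"):
    cv2.imwrite(f"pics/{c}6.png",ctrl.snapshot(c)["image"][:,:,::-1])
E
```

```text
[ 0.5122 -0.0025  0.2455] [-3.2  2.3  1.5] [ 1.24  0.96 -0.1 ] 0.00987846737864521 [ 21.7   3.6 -16.   -0.1 -70.4 -43.1] 11.3
radius 0.15978841885668577 door est deg 100.27581859135984 tool turn 99.51631255490663
```

View pics/side6.png

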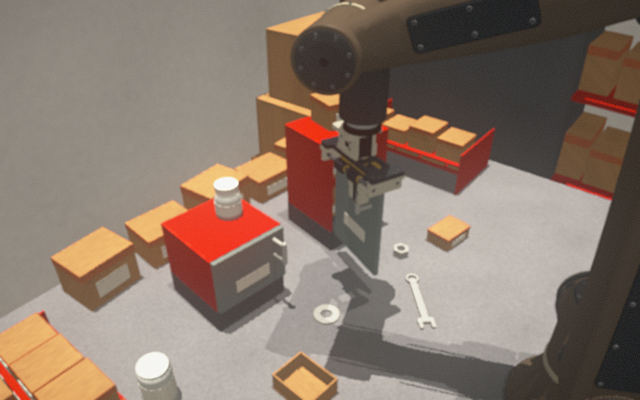

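The side view shows the door standing out at about 100°, with the gripper on the handle. Next I release it and lift straight up.

Call:
jog_arm(commands=[{"x": 0,"y": 0,"z": 0,"roll": 0},{"x": 0,"y": 0,"z": 0,"roll": 0},{"x": 0,"y": 0,"z": 0,"roll": 0},{"x": 0,"y": 0,"z": 0,"roll": 0},{"x": 0,"y": 0,"z": 0,"roll": 0},{"x": 0,"y": 0,"z": 0,"roll": 0},{"x": 0,"y": 0,"z": 0,"roll": 0},{"x": 0,"y": 0,"z": 0,"roll": 0}], gripper=6)

```text
clock: 12.2
tool_pos: [0.5119, -0.0031, 0.2456]
orientation: [180.0, -0.0, -111.6]
force: [0.7, -0.9, 0.3]
opening: 0.0595
```

Call:
jog_arm(commands=[{"x": 0,"y": 0,"z": -1,"roll": 0},{"x": 0,"y": 0,"z": -1,"roll": 0},{"x": 0,"y": 0,"z": -2,"roll": 0},{"x": 0,"y": 0,"z": -2,"roll": 0},{"x": 0,"y": 0,"z": -2,"roll": 0},{"x": 0,"y": 0,"z": -2,"roll": 0},{"x": 0,"y": 0,"z": -2,"roll": 0},{"x": 0,"y": 0,"z": 0,"roll": 0}])

```text
clock: 13.0
tool_pos: [0.5131, -0.0032, 0.3697]
orientation: [-179.7, 0.2, -111.6]
force: [0.5, 0.5, -0.1]
opening: 0.06
```

```bash
python3 st.py; python3 - <<'E'
from plant import ctrl
import cv2
for c in ("side","top"):
    cv2.imwrite(f"pics/{c}7.png",ctrl.snapshot(c)["image"][:,:,::-1])
E
```

```text
[ 0.5131 -0.0032  0.3697] [ 0.5  0.5 -0.1] [ 0.08  0.04 -0.  ] 0.05995539328574991 [ 21.7   1.   -3.    0.1 -85.6 -43.3] 13.0
radius 0.15859316515625654 door est deg 100.26481419589635 tool turn 99.69221983334901
```

View pics/side7.png

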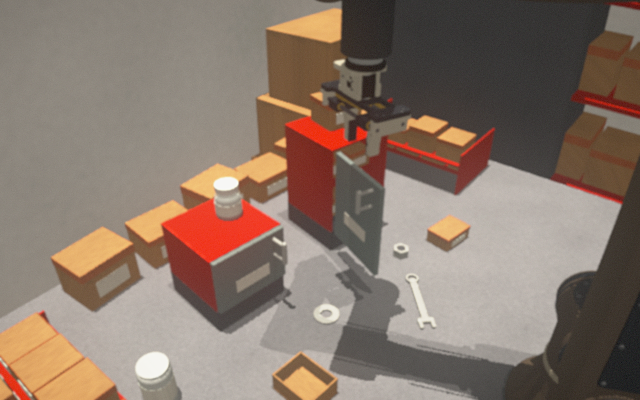

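View pics/top7.png

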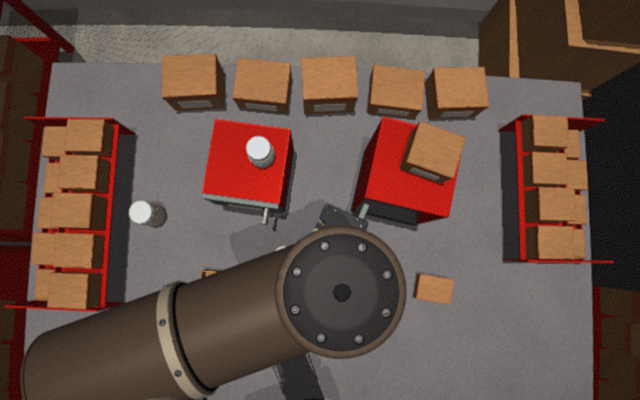

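```bash
python3 - <<'E'
from plant import ctrl
import cv2,pickle
from h import *
S=pickle.load(open("s0.pkl","rb"))["side"]
im=cv2.imread("pics/side7.png")[130:290,270:410]
im=cv2.resize(im,None,fx=4,fy=4,interpolation=cv2.INTER_CUBIC)
for th,col in((90,(0,0,255)),(100,(0,255,0)),(105,(255,0,0))):
    P=[door(.6435,-.0935,-.207,np.radians(th),a,f,z) for a,f,z in((0,0,.299),(.186,0,.299),(.186,0,.061),(0,0,.061),(.156,.035,.29),(.156,.035,.23))]
    q=((proj(S,P)-[270,130]+.5)*4).astype(int)
    cv2.polylines(im,[q[:4]],True,col,1);cv2.line(im,tuple(map(int,q[4])),tuple(map(int,q[5])),col,1)
cv2.imwrite("pics/v8.png",im[:600])
E
```

```text
(no output)
```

View pics/v8.png

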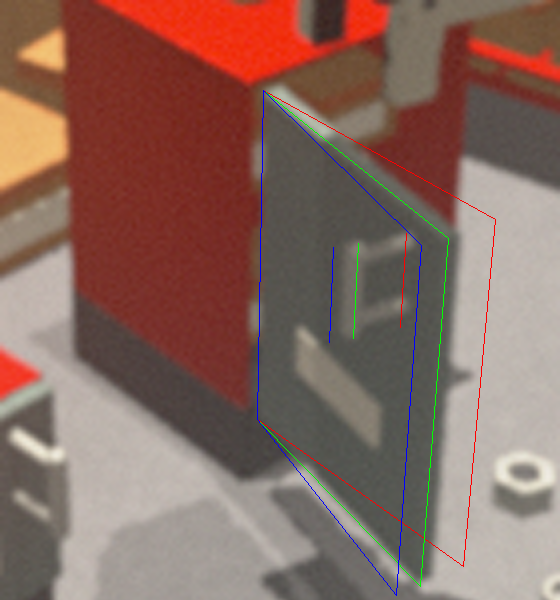

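The 100° model outline (green) lies on the door. The gripper is clear of it, and the low door looks unchanged. I'm handing in now.

```bash
python3 - <<'E'
from plant import ctrl
print(ctrl.close_job())
E
```

```text
the job is handed in; nothing more can be done
None
```

The taller cabinet's door is open at about 100°. I gripped its handle from above, swung the door along its hinge arc, let go and lifted the gripper clear. The job was handed in at about 13 s of the 38 s allowed.

**Last checks:**
- **Door angle:** after release, the side picture matched the door model drawn at 100°, and the tool's own pose gave 99.5–100°.
- **Clear of everything:** the wrist force was near zero, and the finger tips were above the door. The highest wrist force I read during the swing was about 7 N.
- **Lower cabinet:** its door still looked shut and untouched, and its bottle was still in place. I judged this from the pictures and did not measure it.

**One disagreement:** in the side pictures the finger tips appeared about 18 mm higher than the reported tool position. I chose a gripping height that would work either way. The grip held throughout, with the opening steady at about 10 mm on the 11 mm bar.

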